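Tap the clamp wedge tight

TASK

Pick up the hammer and tap the thick end of the orange wedge sideways into the clamping board until it stops advancing and sits tight, so that the two strips stay pressed firmly together when the hammer comes away; feel for it and never strike or push violently. Drive the wedge with the hammer only, keeping hammer and gripper off the strips and jaw, then lay the hammer flat on the cork mat and leave everything else alone.

Things in the scene. Friction and masses are not known exactly. Their poses are not given: they have to be found in the camera images.
- hammer_grip (a point): hammer's grasp point: centre of the wooden handle, 38 mm from the head's centre, half-way up. The hammer (about 0.32 kg) lies flat on a cork mat, this point 14 mm above the mat's top. Its x points along the handle to the head, y along the head, z up. Handle 20 mm wide (y), 24 mm high; the black butt (24 x 24 x 28 mm) ends 200 mm from the head's centre
- hammer_head (a point): centre of the hammer's head (same axes). Head 30 x 90 x 28 mm, long side along the hammer's y: steel middle, two equal flat red plastic faces 45 mm to either side of this point; strike with either face
- board: plywood clamping board, fixed on the table, 12 mm thick, spanning x -85 to +135, y -95 to +100 mm in its frame; origin at table height. Across it towards its +x: fixed green cheek (34 mm high above the board), orange wedge, aluminium jaw, light strip, dark strip, black springy rubber facing, fixed green fence (36 mm high with bolts). All but the wedge end at y = +30 mm
- wedge: orange wooden wedge, 130 mm long, 40 mm high, 14 mm at its thin end, taper 0.16, loose (0.09 kg), origin at its underside half-way along, axes parallel to the board's. It starts loosely entered and slides along the board's -y with 1 to 6 N until the strips close, after 30 to 75 mm: where depends on the fence's setting, which differs each time and can only be felt
- wedge_butt (a point): tip of the domed steel button (22 mm wide, 8 mm proud) in the middle of the wedge's thick end (34.8 mm wide, 40 mm high): strike here. It looks along the board's +y, 20 mm above the board's top. Once the strips close the push rises by about 3 to 6 N per mm. Driven home with 18 to 30 N the wedge sits tight and stays; over 40 N would crush it. The thick end stays 20 mm clear of cheek and jaw
- jaw: aluminium jaw, 34 mm high, 110 mm long, 16 to 34 mm thick: its sloped face bears on the wedge, its straight face on the light strip. It slides only along the board's +x (up to 16 mm), driven by the wedge; origin on the board's top, 20 mm behind its straight face
- strip_a: light wooden strip next to the jaw, 36 x 120 x 28 mm (x, y, z), loose on the board, origin at the centre of its underside
- strip_b: dark wooden strip next to the rubber facing, same size, loose on the board, origin at the centre of its underside; gaps of a few mm separate the strips, jaw and fence at the start
- mat: cork mat, fixed, 300 x 200 x 6 mm, long side along its x; origin at the centre of its underside
- spare_wedge: spare brown wedge lying on the table, not needed; origin at the centre of its underside; to be left alone
- spool_purple: spool of purple thread, 36 mm diameter, 55 mm high; origin at the centre of its underside; to be left alone
- spool_pink: spool of pink thread, 36 mm diameter, 55 mm high; origin at the centre of its underside; to be left alone
- screwdriver: orange-handled screwdriver, 200 mm long; origin at the centre of its underside; to be left alone
- button_jar: amber jar with green lid, 64 mm diameter, 85 mm high; origin at the centre of its underside; to be left alone
- glue_bottle: white bottle with orange cap, 52 mm diameter, 150 mm high; origin at the centre of its underside; to be left alone
- tape_case: yellow tape-measure case, 52 mm diameter, 20 mm high; origin at the centre of its underside; to be left alone
Things that resemble listed ones, but are neither listed nor needed, are in the scene too. What is shaped like the wedge but blue or yellow is not meant.

How it is judged:
By the outcome, as a careful person would: the job done as asked, in the order asked, and still so for the second after the job is handed in, with the robot touching nothing.
It also fails if it takes over 51 s, if anything falls off the work surface, if the arm or the gripper's body presses on something with over 40 N, if the wrist force passes 120 N, or if a joint passes its speed limit or range.

ROBOT

A 6-joint arm with a two-finger parallel gripper is mounted at the origin on the work surface. World frame = base frame: x ahead of the robot, y to its left, z up, the work surface at z = 0. Lengths are in m, angles in rad, forces in N, time in s.
With the tool pointing down it reaches from about 0.425 to 0.95 m from the base axis. Payload 14.7 kg.
Tool frame: the origin (TCP) lies at the centre of the arm's flange, where the gripper is bolted on; the fingertips stand 173 mm ahead of it and the grasp point (between the pads) lies 155 mm ahead of it; z points along the fingers, y is the direction in which the jaws open and shut (so a half turn about z gives the same grasp; the last joint's range is limited). The gripper opens to 85 mm and grips with 20 to 120 N. Pads are 22 mm wide; open, the fingers measure 114 mm over their backs; the gripper's body (76 mm by 85 mm) begins 54 mm behind the grasp point. The pads swing forward as they close: fully open they stand 13 mm farther back than shut.
Start: joints at [1.122, 0.48, 1.596, -0, 1.065, -0.047], TCP at [0.254, 0.598, 0.405] pointing down, gripper open.
Joint ranges: [-2.75, 2.75], [-0.82, 2.05], [0.23, 2.67], [-1.56, 4.7], [0.09, 2.69], [-2.92, 2.92]. Speed limits (rad/s): [1.89, 1.89, 2.39, 3.01, 3.01, 3.01].

INTERFACE

Orientations are given as [roll, pitch, yaw] about the fixed x, y, z axes, in that order (R = Rz(yaw) Ry(pitch) Rx(roll)).
In Python, from workcell import r, vision, order gives the robot as it stands. The module is installed in compiled form; this text tells all that it offers.
- The arm moves only by the tool play_rows, never from a script. Its argument "moves" is a list of rows, each a list of 3 entries, a list of its own where there are three numbers: the shift along the tool's x, y, z as a fraction of full scale, then the turn about the tool's z as a fraction of full scale, then the gripper command: -1 is fully open, 1 is shut, values between are in proportion. A call has 1 to 5 rows; each row is the pose to reach, as a shift and turn from the pose measured when the call began, along the tool's axes at that moment; what a row does not reach only later rows make up. Full scale, the value 1, is 50 cm for a shift and 90 degrees for a turn. A row lasts 1/10 s, in which the tool goes at most 50 mm and 8.59 degrees, less where a joint would pass 70% of its speed; a pose out of reach is approached as far as the arm can. A call with a number of a shift or a turn outside -1 to 1 is refused whole. A call with a gripper value outside its range is refused whole. The fingers move at their own pace and stop on an object; "grip_force" is the grip in N (left out, the last holds). Time passes only in rows, so rows that repeat a pose let the fingers close. It gives the time, the measured TCP pose, the force and the opening at its end, in the units of the state.
- r.state(): the state, without advancing time (a new reading comes with each control period).
- vision.camera(name): name is "side" or "top"; returns a dict with "img" (420x560x3 uint8, blue, green, red), "fx", "fy", "cx", "cy" (pixels), "rvec" (rotation vector, rad) and "tvec" (3), from world to camera coordinates, as OpenCV has them. Camera axes: x right, y down, z forward; pixel columns grow to the right and rows downward; lengths in m; the calibration is good to about 2 mm. A picture is of the moment at which its call begins. There is no depth.
- order.sign_off(): hands the job in, once; it reports no verdict.
The state is a dict: "t": time; "joint_positions": joint angles; "joint_velocities": joint speeds; "tau": joint torques, N m; "tcp_pos": TCP position; "eef_rot": TCP orientation; "contact_force": force on the tool from outside, world axes, zero at the start; "wrist_torque": the same for the moment, N m; "width": opening from 0.0 (shut) to 1.0 (fully open).
Only numpy, scipy, OpenCV 4.12 (cv2) and the standard library are available. Lean on these libraries where they do the work, as an engineer would, in place of code of your own. Each camera call takes 0.05 s, during which the arm holds its last target. There are 200 camera calls.

## Working session

There is one attempt and no reset: what is moved stays moved. The work goes in short steps, Python scripts to look and compute and a tool call to move; the robot and the scene stay as the last step left them, time stands still between calls to the robot, and variables do not carry over. Pictures are saved under pics/ and viewed, about 8 in all and at most 12, crops included, and the job is handed in when it is done.

Besides the shell and the picture viewer there is one more tool, called as name(argument=value, ...), one argument or row to a line, values as JSON. play_rows: Moves the arm, as the interface text tells. Its arguments: {"type":"object","properties":{"moves":{"type":"array","items":{"type":"array"}},"grip_force":{"type":"number"}},"required":["moves"]}

```bash
mkdir -p pics; cat > h.py <<'E'
import numpy as np, cv2
from workcell import r, vision, order
def cam(n):
    c=vision.camera(n); c['R']=cv2.Rodrigues(np.array(c['rvec'],float))[0]; c['t']=np.array(c['tvec'],float).ravel(); return c
def ray(c,uv,z):
    d=c['R'].T@np.array([(uv[0]-c['cx'])/c['fx'],(uv[1]-c['cy'])/c['fy'],1]); o=-c['R'].T@c['t']
    return o+d*(z-o[2])/d[2]
def proj(c,p):
    q=c['R']@np.array(p)+c['t']; return [c['fx']*q[0]/q[2]+c['cx'],c['fy']*q[1]/q[2]+c['cy']]
E
python3 - <<'E'
from h import *
for n in('top','side'):
    c=cam(n); cv2.imwrite(f'pics/{n}0.png',cv2.resize(c['img'],(800,600),interpolation=cv2.INTER_CUBIC)); cv2.imwrite(f'{n}0_raw.png',c['img'])
    print(n,c['fx'],c['fy'],c['cx'],c['cy'],-c['R'].T@c['t'],c['R'].round(3).tolist())
print(r.state())
E
```

```text
top 397.8113356464633 397.8113356464633 285.2119539881815 221.82183602060294 [ 0.40608005 -0.09224309  1.22045893] [[0.017, -1.0, 0.016], [-0.996, -0.018, -0.084], [0.084, -0.014, -0.996]]
side 385.62130276693705 385.62130276693705 282.9853394723901 203.04569518452257 [0.3591241  0.60287361 0.830132  ] [[-0.981, -0.193, -0.004], [-0.138, 0.716, -0.684], [0.134, -0.671, -0.729]]
{'t': 0.1, 'joint_positions': array([ 1.12235912e+00,  4.80794364e-01,  1.59679594e+00, -7.74664058e-06,
        1.06513510e+00, -4.66066061e-02]), 'joint_velocities': array([-0.00019349, -0.00314083, -0.00102398,  0.00072553,  0.00031657,
        0.00029594]), 'tau': array([ 1.16174171e-03, -9.52276111e+01, -4.31037855e+01, -1.17263398e-04,
        5.26720847e-03, -1.41035591e-05]), 'tcp_pos': array([0.25412542, 0.59806933, 0.40412565]), 'eef_rot': array([-3.14046082e+00, -4.60090518e-05,  2.73976578e+00]), 'contact_force': array([ 0.0624022 , -0.07904392,  0.57598819]), 'wrist_torque': array([-0.02255519, -0.04345255,  0.04587695]), 'width': 0.9977746955275588}
```

View pics/top0.png

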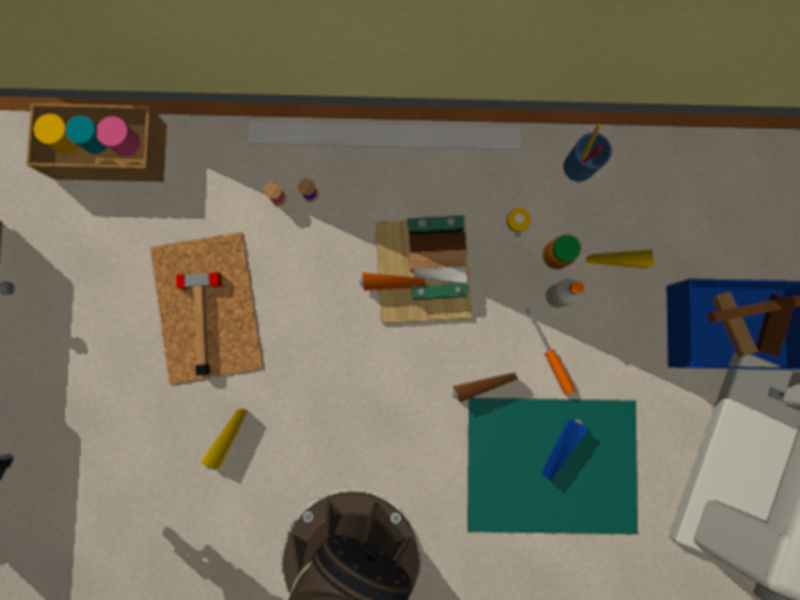

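View pics/side0.png

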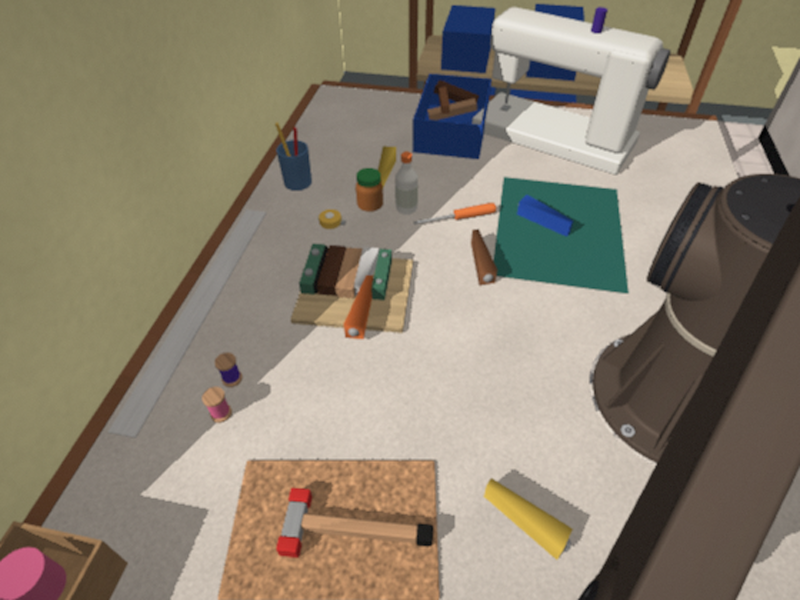

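The top view (800x600) shows the hammer at (198,280) with its butt at (203,370), on the cork mat. The orange wedge is at (362–425,281) on the board, thick end to the left (+y). There are four lookalikes: brown (485,385) is the spare, blue is at (565,448), and yellow ones are at (225,438) and (620,259). Only the orange one fits, as it sits between the cheek and the jaw.

```bash
python3 - <<'E'
from h import *
T=cam('top');S=cam('side')
def blobs(c,lo,hi,box,lo2=None,hi2=None,mn=8):
    h=cv2.cvtColor(c['img'],cv2.COLOR_BGR2HSV); m=cv2.inRange(h,lo,hi)
    if lo2: m|=cv2.inRange(h,lo2,hi2)
    k=np.zeros_like(m);x0,y0,x1,y1=box;k[y0:y1,x0:x1]=1;m*=k
    n,l,s,ce=cv2.connectedComponentsWithStats(m)
    return [(ce[i].round(2).tolist(),s[i].tolist(),cv2.minAreaRect(np.argwhere(l==i)[:,::-1].astype(np.float32))) for i in range(1,n) if s[i][4]>=mn]
s=.7
print('red T');R=blobs(T,(0,190,90),(6,255,255),(115,180,165,215),(172,170,90),(180,255,255))
for b in R: print(b, ray(T,b[0],.034).round(4))
print('blk T')
for b in blobs(T,(0,0,0),(180,255,40),(130,245,155,270)): print(b, ray(T,b[0],.030).round(4))
print('orange T')
for b in blobs(T,(4,150,90),(12,255,255),(245,185,305,210)): print(b,[ray(T,p,.052).round(4).tolist() for p in cv2.boxPoints(b[2])])
print('green T')
for b in blobs(T,(60,80,30),(90,255,160),(275,140,340,220)): print(b,[ray(T,p,.047).round(4).tolist() for p in cv2.boxPoints(b[2])])
print('red S')
for b in blobs(S,(0,150,60),(6,255,255),(180,330,230,400),(172,150,60),(180,255,255)): print(b, ray(S,b[0],.026).round(4))
a=cv2.resize(T['img'][140:235,240:345],None,fx=5,fy=5,interpolation=cv2.INTER_CUBIC)
cv2.imwrite('pics/wt.png',a)
b=cv2.resize(S['img'][165:240,200:295],None,fx=8,fy=8,interpolation=cv2.INTER_CUBIC)
cv2.imwrite('pics/ws.png',b)
E
```

```text
red T
([149.57, 195.34], [147, 191, 6, 10, 58], ((149.5, 195.5), (9.0, 5.0), 90.0)) [0.5781 0.2984 0.034 ]
([125.67, 196.5], [123, 192, 7, 10, 58], ((126.0, 196.5), (6.0, 9.0), 0.0)) [0.5732 0.3693 0.034 ]
blk T
([141.94, 258.37], [138, 255, 9, 7, 54], ((142.0, 258.0), (6.0, 8.0), 90.0)) [0.3898 0.3136 0.03  ]
orange T
([254.5, 194.0], [254, 191, 4, 9, 12], ((255.5, 195.0), (8.0, 3.0), 90.0)) [[0.5945, -0.0147, 0.052], [0.5946, -0.0236, 0.052], [0.5707, -0.0242, 0.052], [0.5706, -0.0153, 0.052]]
([292.55, 195.0], [289, 194, 8, 4, 11], ((292.3077087402344, 195.46156311035156), (7.0601806640625, 2.3533935546875), 11.309932708740234)) [[0.5817, -0.1176, 0.052], [0.5887, -0.1188, 0.052], [0.5849, -0.1394, 0.052], [0.578, -0.1382, 0.052]]
([258.83, 201.75], [255, 200, 10, 3, 12], ((259.5, 201.0), (9.0, 2.0), 0.0)) [[0.5617, -0.0185, 0.052], [0.5676, -0.0183, 0.052], [0.5681, -0.0449, 0.052], [0.5622, -0.0451, 0.052]]
green T
([304.45, 156.74], [286, 152, 39, 10, 269], ((304.8538513183594, 156.36923217773438), (8.819732666015625, 38.052433013916016), 86.8201675415039)) [[0.7123, -0.1065, 0.047], [0.7212, -0.2208, 0.047], [0.6943, -0.2225, 0.047], [0.6855, -0.1084, 0.047]]
([307.63, 203.66], [289, 199, 38, 10, 267], ((307.4105224609375, 203.56808471679688), (8.29631233215332, 37.30221939086914), 86.42366790771484)) [[0.5685, -0.1177, 0.047], [0.5776, -0.2285, 0.047], [0.5528, -0.2303, 0.047], [0.5437, -0.1196, 0.047]]
red S
([210.1, 346.63], [202, 341, 16, 14, 148], ((210.17648315429688, 346.79412841796875), (15.764815330505371, 11.64171028137207), 14.03624439239502)) [0.5786 0.3023 0.026 ]
([201.79, 382.34], [193, 375, 18, 15, 214], ((201.61880493164062, 382.3118591308594), (17.01513671875, 13.433002471923828), 5.710592269897461)) [0.5717 0.3746 0.026 ]
```

View pics/wt.png

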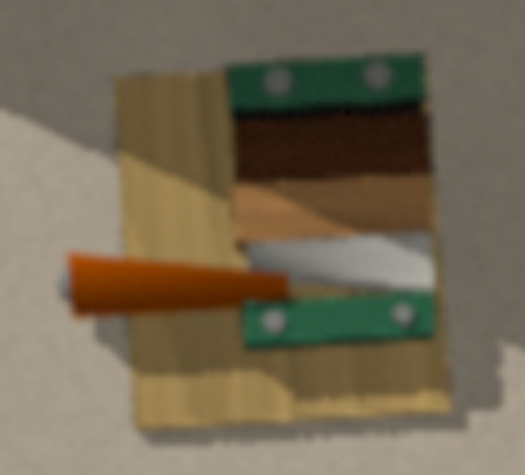

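View pics/ws.png

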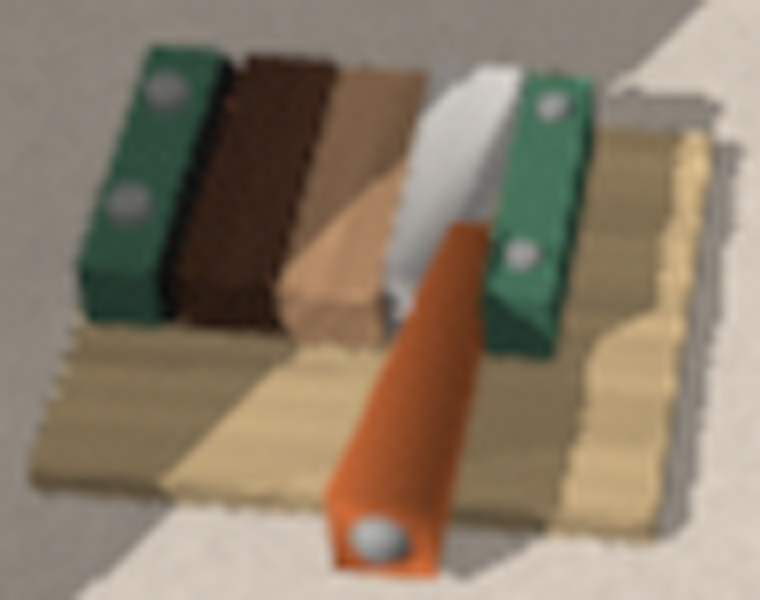

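The crops confirm the orange wedge, with its steel button at (62,285) in the top crop and (380,540) in the side crop. It lies between the cheek and the jaw. Next I'll work out the geometry and the first move.

```bash
python3 - <<'E'
from h import *
T=cam('top');S=cam('side')
tp=lambda x,y:(240+x/5-.4,140+y/5-.4)
sp=lambda x,y:(200+x/8-.44,165+y/8-.44)
def yawx(a,b): d=b-a; return np.arctan2(d[1],d[0])
def p(l,v): print(l,np.round(v,4))
a,b=[ray(T,tp(*q),.012) for q in((137,428),(115,78))]; p('board left edge',[*a,*b,yawx(a,b)])
a,b=[ray(T,tp(*q),.012) for q in((137,428),(450,410))]; p('board low edge yaw',yawx(a,b)+np.pi/2)
a,b=[ray(T,tp(*q),.046) for q in((243,298),(433,292))]; p('cheek inner edge',[*a,*b,yawx(a,b)+np.pi/2])
a,b=[ray(T,tp(*q),.048) for q in((228,63),(425,53))]; p('fence',yawx(a,b)+np.pi/2)
p('btn T',ray(T,tp(61,285),.032)); p('btn S',ray(S,sp(380,541),.032))
p('thick end top T',[*ray(T,tp(70,253),.052),*ray(T,tp(76,317),.052)])
p('thick end top S',[*ray(S,sp(328,500),.052),*ray(S,sp(443,510),.052)])
p('thick end bot S',[*ray(S,sp(335,568),.012),*ray(S,sp(437,577),.012)])
# hammer
x=np.array([142.0-0,258.4]); p('butt',ray(T,x,.032)); p('butt S',ray(S,(424*.7,532*.7),.032))
for c,q in((T,([149.57,195.34],[125.67,196.5])),):p('head',(ray(c,q[0],.034)+ray(c,q[1],.034))/2)
# silver+red head extent in top
h=cv2.cvtColor(T['img'],cv2.COLOR_BGR2HSV)
print(r.state()['t'])
b=cv2.resize(np.hstack([T['img'][180:270,105:185],S['img'][330:420,180:320]]),None,fx=3.6,fy=3.6,interpolation=cv2.INTER_CUBIC);cv2.imwrite('pics/ham.png',b)
E
```

```text
board left edge [ 0.4965 -0.0541  0.012   0.7131 -0.036   0.012   0.0835]
board low edge yaw 0.076
cheek inner edge [ 0.5728 -0.1166  0.046   0.5786 -0.2299  0.046   0.0512]
fence 0.0729
btn T [ 0.5805 -0.0072  0.032 ]
btn S [ 0.5793 -0.0091  0.032 ]
thick end top T [ 0.5968 -0.0135  0.052   0.5587 -0.0179  0.052 ]
thick end top S [ 0.5949 -0.0071  0.052   0.5569 -0.0102  0.052 ]
thick end bot S [ 0.5968 -0.0102  0.012   0.5621 -0.013   0.012 ]
butt [0.3898 0.3128 0.032 ]
butt S [0.389  0.3215 0.032 ]
head [0.5756 0.3339 0.034 ]
0.3
```

View pics/ham.png

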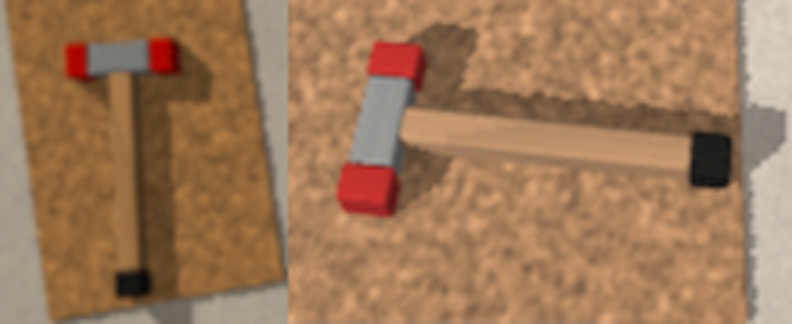

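The hammer crop shows the head at (122,58) and the butt at (132,283), lying alone on the mat with clear space around it. The button is near (0.580,-0.008,0.032), board yaw ≈0.077 and grip point ≈(0.538,0.3315), hammer yaw ≈0.105. The two views agree within a few mm.

play_rows(
  moves=[
    [[-0.731,-0.269,0.25],-0.323,-1],
    [[-0.731,-0.269,0.25],-0.323,-1],
    [[-0.731,-0.269,0.25],-0.323,-1],
    [[-0.731,-0.269,0.25],-0.323,-1],
    [[-0.731,-0.269,0.25],-0.323,-1],
  ],
  grip_force=120,
)

```text
t: 0.8
tcp_pos: [0.4227, 0.4398, 0.3305]
eef_rot: [-3.142, 0.0, -3.032]
contact_force: [1.4, 0.3, 0.4]
width: 0.998
```

```bash
cat > go.py <<'E'
# usage: go.py x y z yaw -> fractions for play_rows
import sys
from h import *
s=r.state(); g=np.array([float(v) for v in sys.argv[1:4]]); ty=float(sys.argv[4])
from scipy.spatial.transform import Rotation as Ro
R=Ro.from_euler('xyz',s['eef_rot']); d=R.inv().apply(g-s['tcp_pos'])/.5
dy=(ty-s['eef_rot'][2]+np.pi)%(2*np.pi)-np.pi
print('move',d.round(4).tolist(),'turn',round(-dy/(np.pi/2),4),'t',round(s['t'],2),'pos',s['tcp_pos'].round(4),'rot',np.round(s['eef_rot'],3),'F',s['contact_force'].round(1),'M',s['wrist_torque'].round(2),'w',round(s['width'],3))
E
python3 go.py .538 .3315 .21 3.2466
```

```text
move [-0.2056, -0.2404, 0.241] turn 0.0028 t 0.8 pos [0.4227 0.4398 0.3305] rot [-3.142  0.    -3.032] F [1.4 0.3 0.4] M [ 0.01 -0.02 -0.02] w 0.998
```

play_rows(
  moves=[
    [[-0.206,-0.24,0.15],0.003,-1],
    [[-0.206,-0.24,0.18],0.003,-1],
    [[-0.206,-0.24,0.18],0.003,-1],
    [[-0.206,-0.24,0.18],0.003,-1],
    [[-0.206,-0.24,0.18],0.003,-1],
  ],
)

```text
t: 1.3
tcp_pos: [0.54, 0.3286, 0.2379]
eef_rot: [-3.14, -0.002, -3.04]
contact_force: [-0.2, 0.7, 0.4]
width: 0.996
```

```bash
python3 go.py .538 .3315 .183 3.2466; python3 - <<'E'
from h import *
T=cam('top');S=cam('side')
a=cv2.resize(T['img'][160:270,95:205],(400,400),interpolation=cv2.INTER_CUBIC);b=cv2.resize(S['img'][270:420,180:330],(400,400),interpolation=cv2.INTER_CUBIC)
cv2.imwrite('pics/pre.png',np.hstack([a,b]))
E
```

```text
move [0.0031, 0.0063, 0.1098] turn -0.0023 t 1.3 pos [0.54   0.3286 0.2379] rot [-3.14e+00 -2.00e-03 -3.04e+00] F [-0.2  0.7  0.4] M [-0.01 -0.04  0.01] w 0.996
```

View pics/pre.png

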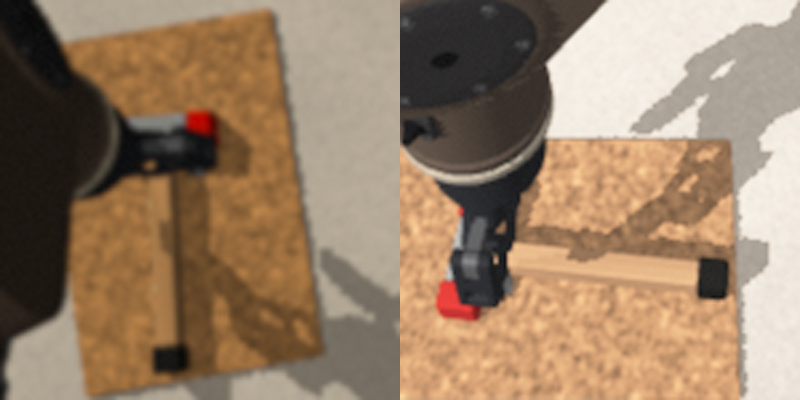

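The gripper straddles the handle just behind the head (finger at (165,155) in the top view). I'll descend and close.

play_rows(
  moves=[
    [[0.003,0.006,0.06],-0.002,-1],
    [[0.003,0.006,0.11],-0.002,-1],
    [[0.003,0.006,0.11],-0.002,-1],
    [[0.003,0.006,0.11],-0.002,1],
    [[0.003,0.006,0.11],-0.002,1],
  ],
  grip_force=120,
)

```text
t: 1.9
tcp_pos: [0.5368, 0.3347, 0.1867]
eef_rot: [3.141, 0.001, -3.035]
contact_force: [0.2, 0.1, 0.2]
width: 0.687
```

play_rows(
  moves=[
    [[0,0,0],0,1],
    [[0,0,0],0,1],
    [[0,0,0],0,1],
    [[0,0,0],0,1],
    [[0,0,0],0,1],
  ],
)

```text
t: 2.4
tcp_pos: [0.5371, 0.3349, 0.1881]
eef_rot: [3.14, 0.002, -3.035]
contact_force: [-4.1, -0.8, 19.0]
width: 0.203
```

```bash
python3 go.py .538 .3315 .183 3.2466
```

```text
move [-0.001, -0.0069, 0.0102] turn 0.001 t 2.4 pos [0.5371 0.3349 0.1881] rot [ 3.140e+00  2.000e-03 -3.035e+00] F [-4.1 -0.8 19. ] M [-0.29  0.65 -0.3 ] w 0.203
```

play_rows(
  moves=[
    [[0,0,-0.01],0,1],
    [[0,0,-0.03],0,1],
    [[0,0,-0.05],0,1],
    [[0,0,-0.07],0,1],
    [[0,0,-0.08],0,1],
  ],
)

```text
t: 2.9
tcp_pos: [0.5373, 0.335, 0.2295]
eef_rot: [3.14, 0.004, -3.035]
contact_force: [0.3, 0.5, -3.9]
width: 0.197
```

```bash
python3 go.py .538 .3315 .183 3.2466; python3 - <<'E'
from h import *
T=cam('top');S=cam('side')
a=cv2.resize(T['img'][160:270,95:205],(400,400),interpolation=cv2.INTER_CUBIC);b=cv2.resize(S['img'][270:420,180:330],(400,400),interpolation=cv2.INTER_CUBIC)
cv2.imwrite('pics/lift.png',np.hstack([a,b]))
E
```

```text
move [-0.0003, -0.0072, 0.093] turn 0.001 t 2.9 pos [0.5373 0.335  0.2295] rot [ 3.14   0.004 -3.035] F [ 0.3  0.5 -3.9] M [ 0.05 -0.02  0.  ] w 0.197
```

View pics/lift.png

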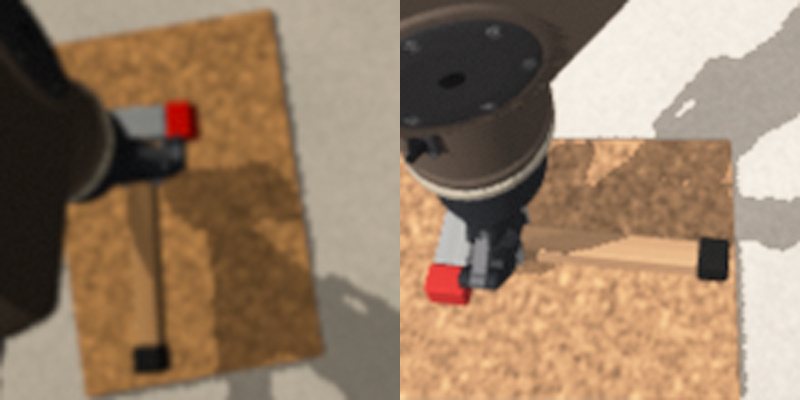

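The hammer is held and lifted, and looks level. The −y red face is at (181,120) and the butt at (150,358) in the crop. I'll measure it in the hand.

```bash
python3 - <<'E'
from h import *
T=cam('top');S=cam('side')
def red(c,box,black=False):
    h=cv2.cvtColor(c['img'],cv2.COLOR_BGR2HSV)
    m=(cv2.inRange(h,(0,150,60),(6,255,255))|cv2.inRange(h,(172,150,60),(180,255,255))) if not black else cv2.inRange(h,(0,0,0),(180,255,40))
    k=np.zeros_like(m);x0,y0,x1,y1=box;k[y0:y1,x0:x1]=1;m*=k
    n,l,s,ce=cv2.connectedComponentsWithStats(m);i=1+np.argmax(s[1:,4]);return ce[i],s[i]
for z in(.0735,):
    a,s1=red(T,(135,180,160,210)); b,s2=red(T,(125,252,150,270),True); print(a,s1,ray(T,a,.0755).round(4),b,s2,ray(T,b,.0735).round(4))
a,s1=red(S,(180,350,215,400));b,s2=red(S,(285,350,310,380),True)
print('S',a,s1,ray(S,a,.067).round(4),b,s2,ray(S,b,.067).round(4))
# -y face outer edge from top: right edge column
st=r.state();print(st['tcp_pos'],st['eef_rot'])
for zc in (.0555,.0615,.0675):
  print(zc,[np.round(proj(S,p),1).tolist() for p in ([.576-.0015,.335+.0035+.045,zc],[.39,.3165,zc])])
E
```

```text
[144.32911392 192.6835443 ] [140 188   9  11  79] [0.5795 0.3002 0.0755] [136.47916667 258.375     ] [133 255   8   7  48] [0.3902 0.3143 0.0735]
S [197.17766497 376.82741117] [190 369  17  16 197] [0.5729 0.3784 0.067 ] [298.16393443 370.18032787] [292 361  11  14  61] [0.3858 0.3292 0.067 ]
[0.53697335 0.33477813 0.22808268] [ 3.14048932e+00  2.25890742e-03 -3.03503152e+00]
0.0555 [[196.5, 381.5], [297.0, 365.4]]
0.0615 [[195.9, 380.4], [297.1, 364.3]]
0.0675 [[195.4, 379.3], [297.1, 363.1]]
```

```bash
python3 go.py .537 .074 .24 3.2186
```

```text
move [0.0554, -0.5186, -0.0245] turn 0.0188 t 3.1 pos [0.537  0.3348 0.2281] rot [ 3.140e+00  2.000e-03 -3.035e+00] F [-0.6 -0.3 -3.7] M [-0.02  0.01 -0.03] w 0.201
```

play_rows(
  moves=[
    [[0.003,-0.03,-0.024],0.019,1],
    [[0.01,-0.09,-0.024],0.019,1],
    [[0.018,-0.16,-0.024],0.019,1],
    [[0.025,-0.22,-0.024],0.019,1],
    [[0.03,-0.28,-0.024],0.019,1],
  ],
)

```text
t: 3.6
tcp_pos: [0.5364, 0.1921, 0.2401]
eef_rot: [3.141, 0.002, -3.066]
contact_force: [0.4, -0.1, -3.9]
width: 0.199
```

```bash
python3 go.py .537 .074 .21 3.2186
```

```text
move [0.0168, -0.2356, 0.0599] turn -0.0009 t 3.6 pos [0.5364 0.1921 0.2401] rot [ 3.141e+00  2.000e-03 -3.066e+00] F [ 0.4 -0.1 -3.9] M [-0.02 -0.08 -0.01] w 0.199
```

play_rows(
  moves=[
    [[0.005,-0.07,0.03],0,1],
    [[0.01,-0.14,0.06],0,1],
    [[0.015,-0.2,0.076],0,1],
    [[0.017,-0.23,0.076],0,1],
    [[0.017,-0.236,0.076],0,1],
  ],
)

```text
t: 4.1
tcp_pos: [0.5368, 0.072, 0.2021]
eef_rot: [3.141, 0.001, -3.069]
contact_force: [0.2, 0.9, -2.9]
width: 0.203
```

```bash
python3 go.py .537 .054 .202 3.2186; python3 - <<'E'
from h import *
T=cam('top');S=cam('side')
a=cv2.resize(T['img'][150:230,195:305],(550,400),interpolation=cv2.INTER_CUBIC);b=cv2.resize(S['img'][170:330,190:350],(400,400),interpolation=cv2.INTER_CUBIC)
cv2.imwrite('pics/near.png',cv2.resize(np.hstack([a,b]),(800,337)))
E
```

```text
move [0.0022, -0.0359, 0.0002] turn -0.0027 t 4.1 pos [0.5368 0.072  0.2021] rot [ 3.141e+00  1.000e-03 -3.069e+00] F [ 0.2  0.9 -2.9] M [ 0.    0.03 -0.  ] w 0.203
```

View pics/near.png

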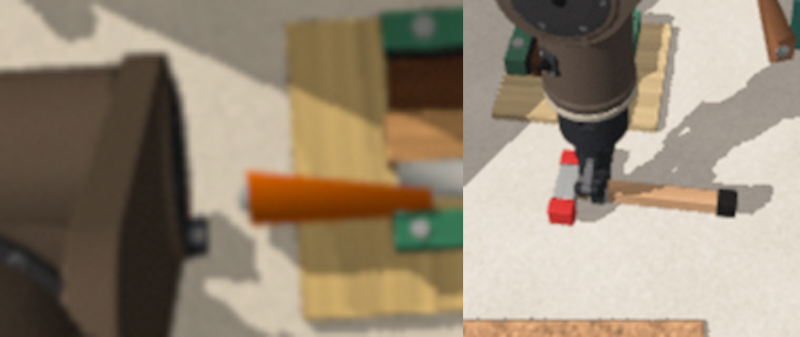

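The hammer is aligned with the wedge axis: button at (243,198) in the left half, head just to its left and still square. I'll approach slowly.

play_rows(
  moves=[
    [[0.002,-0.016,0],-0.003,1],
    [[0.002,-0.032,0],-0.003,1],
    [[0.002,-0.044,0],-0.003,1],
    [[0.002,-0.052,0],-0.003,1],
    [[0.002,-0.056,0],-0.003,1],
  ],
)

```text
t: 4.7
tcp_pos: [0.5383, 0.0452, 0.2025]
eef_rot: [3.141, 0.002, -3.063]
contact_force: [1.1, 0.4, -3.8]
width: 0.202
```

play_rows(
  moves=[
    [[0,-0.005,0],0,1],
    [[0,-0.01,0],0,1],
    [[0,-0.015,0],0,1],
    [[0,-0.02,0],0,1],
    [[0,-0.025,0],0,1],
  ],
)

```text
t: 5.2
tcp_pos: [0.5393, 0.0326, 0.2024]
eef_rot: [3.141, 0.002, -3.063]
contact_force: [-0.1, 1.3, -3.9]
width: 0.201
```

```bash
python3 go.py .537 .034 .202 3.2186; python3 - <<'E'
from h import *
T=cam('top');S=cam('side')
m=cv2.inRange(cv2.cvtColor(T['img'],cv2.COLOR_BGR2HSV),(4,150,90),(12,255,255));m[:185]=0;m[210:]=0;m[:,:235]=0;m[:,305:]=0
print('orange cols',np.where(m.any(0))[0][[0,-1]])
E
```

```text
move [0.0044, 0.0031, 0.0009] turn 0.0011 t 5.2 pos [0.5393 0.0326 0.2024] rot [ 3.141e+00  2.000e-03 -3.063e+00] F [-0.1  1.3 -3.9] M [ 0.05 -0.04  0.01] w 0.201
orange cols [258 298]
```

play_rows(
  moves=[
    [[0,-0.005,0],0,1],
    [[0,-0.01,0],0,1],
    [[0,-0.015,0],0,1],
    [[0,-0.02,0],0,1],
    [[0,-0.025,0],0,1],
  ],
)

```text
t: 5.8
tcp_pos: [0.5403, 0.0198, 0.2024]
eef_rot: [3.141, 0.002, -3.063]
contact_force: [0.2, 2.9, -3.7]
width: 0.202
```

```bash
python3 go.py .537 .034 .202 3.2186; python3 - <<'E'
from h import *
T=cam('top')
m=cv2.inRange(cv2.cvtColor(T['img'],cv2.COLOR_BGR2HSV),(4,150,90),(12,255,255));m[:185]=0;m[210:]=0;m[:,:235]=0;m[:,305:]=0
print('orange cols',np.where(m.any(0))[0][[0,-1]])
E
```

```text
move [0.0044, 0.0288, 0.0008] turn 0.0009 t 5.8 pos [0.5403 0.0198 0.2024] rot [ 3.141e+00  2.000e-03 -3.063e+00] F [ 0.2  2.9 -3.7] M [0.39 0.01 0.06] w 0.202
orange cols [264 302]
```

play_rows(
  moves=[
    [[0,-0.004,0],0,1],
    [[0,-0.008,0],0,1],
    [[0,-0.012,0],0,1],
    [[0,-0.016,0],0,1],
    [[0,-0.02,0],0,1],
  ],
)

```text
t: 6.35
tcp_pos: [0.5411, 0.0095, 0.2024]
eef_rot: [3.141, 0.002, -3.063]
contact_force: [-0.6, 2.5, -3.3]
width: 0.206
```

play_rows(
  moves=[
    [[0,-0.002,0],0,1],
    [[0,-0.004,0],0,1],
    [[0,-0.006,0],0,1],
    [[0,-0.008,0],0,1],
  ],
)

```text
t: 6.75
tcp_pos: [0.5414, 0.0055, 0.2024]
eef_rot: [3.141, 0.002, -3.063]
contact_force: [-1.4, 2.6, -3.1]
width: 0.197
```

play_rows(
  moves=[
    [[0,-0.002,0],0,1],
    [[0,-0.004,0],0,1],
    [[0,-0.006,0],0,1],
    [[0,-0.008,0],0,1],
  ],
)

```text
t: 7.15
tcp_pos: [0.5417, 0.0014, 0.2024]
eef_rot: [3.141, 0.002, -3.063]
contact_force: [-0.1, 3.4, -3.1]
width: 0.2
```

play_rows(
  moves=[
    [[0,-0.002,0],0,1],
    [[0,-0.004,0],0,1],
    [[0,-0.006,0],0,1],
    [[0,-0.008,0],0,1],
  ],
)

```text
t: 7.55
tcp_pos: [0.542, -0.0027, 0.2024]
eef_rot: [3.14, 0.002, -3.063]
contact_force: [-0.8, 4.3, -2.3]
width: 0.2
```

play_rows(
  moves=[
    [[0,-0.002,0],0,1],
    [[0,-0.004,0],0,1],
    [[0,-0.006,0],0,1],
  ],
)

```text
t: 7.85
tcp_pos: [0.5419, -0.0053, 0.2023]
eef_rot: [3.14, 0.001, -3.063]
contact_force: [-2.3, 13.9, -1.2]
width: 0.204
```

The strips are closing: the push has risen to 14 N. From here I'll use fine steps.

play_rows(
  moves=[
    [[0,-0.001,0],0,1],
    [[0,-0.002,0],0,1],
    [[0,-0.002,0],0,1],
  ],
)

```text
t: 8.15
tcp_pos: [0.5418, -0.0056, 0.2023]
eef_rot: [3.139, 0.001, -3.063]
contact_force: [-1.3, 15.1, -1.5]
width: 0.202
```

play_rows(
  moves=[
    [[0,-0.001,0],0,1],
    [[0,-0.002,0],0,1],
    [[0,-0.003,0],0,1],
    [[0,-0.003,0],0,1],
  ],
)

```text
t: 8.55
tcp_pos: [0.5418, -0.0063, 0.2023]
eef_rot: [3.139, 0.001, -3.062]
contact_force: [-1.3, 17.1, -0.2]
width: 0.203
```

play_rows(
  moves=[
    [[0,-0.001,0],0,1],
    [[0,-0.002,0],0,1],
    [[0,-0.003,0],0,1],
    [[0,-0.004,0],0,1],
    [[0,-0.004,0],0,1],
  ],
)

```text
t: 9.05
tcp_pos: [0.5418, -0.0073, 0.2024]
eef_rot: [3.138, 0.0, -3.062]
contact_force: [-1.3, 22.1, -0.9]
width: 0.2
```

play_rows(
  moves=[
    [[0,-0.001,0],0,1],
    [[0,-0.002,0],0,1],
    [[0,-0.003,0],0,1],
    [[0,-0.0036,0],0,1],
    [[0,-0.0036,0],0,1],
  ],
)

```text
t: 9.55
tcp_pos: [0.5418, -0.0079, 0.2024]
eef_rot: [3.137, 0.0, -3.061]
contact_force: [-1.6, 25.0, -0.8]
width: 0.201
```

25 N is mid-window. I'll back away a little, then re-feel gently to check it sits tight.

play_rows(
  moves=[
    [[0,0.004,0],0,1],
    [[0,0.01,0],0,1],
    [[0,0.02,0],0,1],
    [[0,0.03,0],0,1],
    [[0,0.03,0],0,1],
  ],
)

```text
t: 10.05
tcp_pos: [0.5405, 0.0076, 0.2025]
eef_rot: [3.137, -0.0, -3.061]
contact_force: [0.2, -0.6, -2.9]
width: 0.201
```

```bash
python3 go.py .5418 -.0055 .2024 3.2186; python3 - <<'E'
from h import *
T=cam('top');S=cam('side')
m=cv2.inRange(cv2.cvtColor(T['img'],cv2.COLOR_BGR2HSV),(4,150,90),(12,255,255));m[:185]=0;m[210:]=0;m[:,:235]=0;m[:,305:]=0
a=cv2.resize(T['img'][140:235,225:345],(480,380),interpolation=cv2.INTER_CUBIC);b=cv2.resize(S['img'][165:265,200:295],(320,337),interpolation=cv2.INTER_CUBIC)
cv2.imwrite('pics/driven.png',np.hstack([a,cv2.copyMakeBorder(b,0,43,0,0,0)]))
E
```

```text
move [-0.0005, -0.0263, 0.0] turn 0.0026 t 10.05 pos [0.5405 0.0076 0.2025] rot [ 3.137 -0.    -3.061] F [ 0.2 -0.6 -2.9] M [ 0.01 -0.03 -0.01] w 0.201
```

View pics/driven.png

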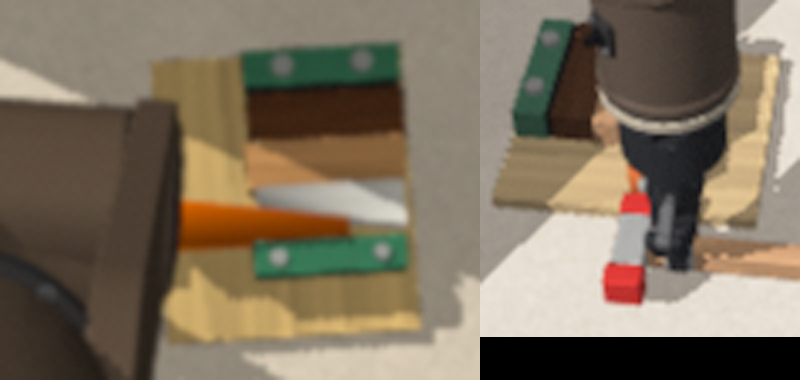

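The picture shows the stack from jaw to fence closed with no gaps (strips at (325,110) and (325,160)), and the wedge driven in to (350,230). Now the gentle re-feel.

play_rows(
  moves=[
    [[0,-0.01,0],0,1],
    [[0,-0.018,0],0,1],
    [[0,-0.024,0],0,1],
    [[0,-0.027,0],0,1],
    [[0,-0.03,0],0,1],
  ],
)

```text
t: 10.65
tcp_pos: [0.5415, -0.0076, 0.2023]
eef_rot: [3.136, -0.001, -3.061]
contact_force: [-1.5, 18.1, -2.2]
width: 0.202
```

play_rows(
  moves=[
    [[0,-0.0015,0],0,1],
    [[0,-0.002,0],0,1],
  ],
)

```text
t: 10.85
tcp_pos: [0.5414, -0.0078, 0.2024]
eef_rot: [3.135, -0.001, -3.061]
contact_force: [-0.4, 18.2, -1.5]
width: 0.202
```

At 18 N the wedge holds at the same place where 25 N left it, so it is seated. I'll withdraw and go back to the mat.

play_rows(
  moves=[
    [[0,0.004,0],0,1],
    [[0,0.02,0],0,1],
    [[0,0.06,0],0,1],
    [[0,0.12,-0.02],0,1],
    [[0,0.18,-0.06],0,1],
  ],
)

```text
t: 11.35
tcp_pos: [0.5334, 0.0825, 0.2322]
eef_rot: [3.135, -0.003, -3.062]
contact_force: [0.7, 0.2, -3.0]
width: 0.201
```

```bash
python3 go.py .537 .335 .225 3.248
```

```text
move [-0.0474, 0.5027, 0.0175] turn -0.0169 t 11.35 pos [0.5334 0.0825 0.2322] rot [ 3.135e+00 -3.000e-03 -3.062e+00] F [ 0.7  0.2 -3. ] M [ 0.02 -0.07  0.03] w 0.201
```

play_rows(
  moves=[
    [[-0.01,0.06,0],-0.004,1],
    [[-0.018,0.14,0],-0.008,1],
    [[-0.025,0.22,0],-0.012,1],
    [[-0.035,0.3,0],-0.017,1],
    [[-0.04,0.38,0],-0.017,1],
  ],
)

```text
t: 11.85
tcp_pos: [0.538, 0.2755, 0.2334]
eef_rot: [3.135, -0.003, -3.035]
contact_force: [1.4, -0.3, -3.3]
width: 0.202
```

```bash
python3 go.py .537 .335 .205 3.248
```

```text
move [-0.0109, 0.1182, 0.0576] turn 0.0002 t 11.85 pos [0.538  0.2755 0.2334] rot [ 3.135e+00 -3.000e-03 -3.035e+00] F [ 1.4 -0.3 -3.3] M [ 0.06 -0.06 -0.  ] w 0.202
```

play_rows(
  moves=[
    [[-0.005,0.05,0.01],0,1],
    [[-0.01,0.1,0.03],0,1],
    [[-0.011,0.118,0.05],0,1],
    [[-0.011,0.118,0.058],0,1],
    [[-0.011,0.118,0.058],0,1],
  ],
)

```text
t: 12.35
tcp_pos: [0.5365, 0.3341, 0.2038]
eef_rot: [3.136, -0.005, -3.035]
contact_force: [0.2, -0.9, -3.7]
width: 0.2
```

play_rows(
  moves=[
    [[0,0,0.01],0,1],
    [[0,0,0.017],0,1],
    [[0,0,0.022],0,1],
    [[0,0,0.026],0,1],
    [[0,0,0.028],0,1],
  ],
)

```text
t: 12.85
tcp_pos: [0.5365, 0.334, 0.1898]
eef_rot: [3.136, -0.005, -3.035]
contact_force: [-1.2, 0.4, -3.3]
width: 0.199
```

play_rows(
  moves=[
    [[0,0,0.001],0,1],
    [[0,0,0.002],0,1],
    [[0,0,0.003],0,1],
    [[0,0,0.004],0,1],
  ],
)

```text
t: 13.25
tcp_pos: [0.5365, 0.3341, 0.1881]
eef_rot: [3.136, -0.005, -3.035]
contact_force: [-5.2, -1.8, 13.4]
width: 0.199
```

On the mat (+13 N). Opening slowly.

play_rows(
  moves=[
    [[0,0,0],0,0.4],
    [[0,0,0],0,0.2],
    [[0,0,0],0,0],
    [[0,0,0],0,-0.5],
    [[0,0,0],0,-1],
  ],
)

```text
t: 13.75
tcp_pos: [0.5365, 0.3342, 0.1881]
eef_rot: [3.136, -0.005, -3.035]
contact_force: [0.3, -0.4, -0.3]
width: 0.822
```

play_rows(
  moves=[
    [[0,0,0],0,-1],
    [[0,0,0],0,-1],
    [[0,0,-0.03],0,-1],
    [[0,0,-0.1],0,-1],
    [[0,0,-0.2],0,-1],
  ],
)

```text
t: 14.25
tcp_pos: [0.5362, 0.3332, 0.2881]
eef_rot: [3.137, -0.008, -3.035]
contact_force: [0.9, 0.8, 0.4]
width: 1.004
```

```bash
python3 go.py .3 .55 .4 2.8
```

```text
move [0.4255, 0.4824, -0.2181] turn 0.2853 t 14.25 pos [0.5362 0.3332 0.2881] rot [ 3.137 -0.008 -3.035] F [0.9 0.8 0.4] M [-0.01 -0.07 -0.02] w 1.004
```

play_rows(
  moves=[
    [[0.02,0.03,-0.1],0,-1],
    [[0.1,0.12,-0.2],0.1,-1],
    [[0.2,0.22,-0.22],0.2,-1],
    [[0.3,0.33,-0.22],0.28,-1],
    [[0.4,0.42,-0.22],0.28,-1],
  ],
)

```text
t: 14.75
tcp_pos: [0.3896, 0.4617, 0.3957]
eef_rot: [3.139, -0.008, 2.802]
contact_force: [1.1, 1.3, -0.8]
width: 1.001
```

play_rows(
  moves=[
    [[0.08,0.1,0],0,-1],
    [[0.16,0.2,0],0,-1],
    [[0.16,0.2,0],0,-1],
    [[0.16,0.2,0],0,-1],
  ],
)

```text
t: 15.15
tcp_pos: [0.3454, 0.5857, 0.3976]
eef_rot: [3.137, -0.008, 2.805]
contact_force: [0.8, 0.2, 1.1]
width: 1.0
```

```bash
python3 - <<'E'
from h import *
T=cam('top');S=cam('side')
a=cv2.resize(T['img'][130:280,100:350],(800,480)[:2],interpolation=cv2.INTER_CUBIC);cv2.imwrite('pics/fin_t.png',a)
cv2.imwrite('pics/fin_s.png',cv2.resize(S['img'],(800,600),interpolation=cv2.INTER_CUBIC))
s=r.state();print(s['t'],s['tcp_pos'],s['contact_force'])
E
```

```text
15.25 [0.34685599 0.58276178 0.39715234] [-0.07827425 -0.79088918 -0.29905699]
```

View pics/fin_t.png

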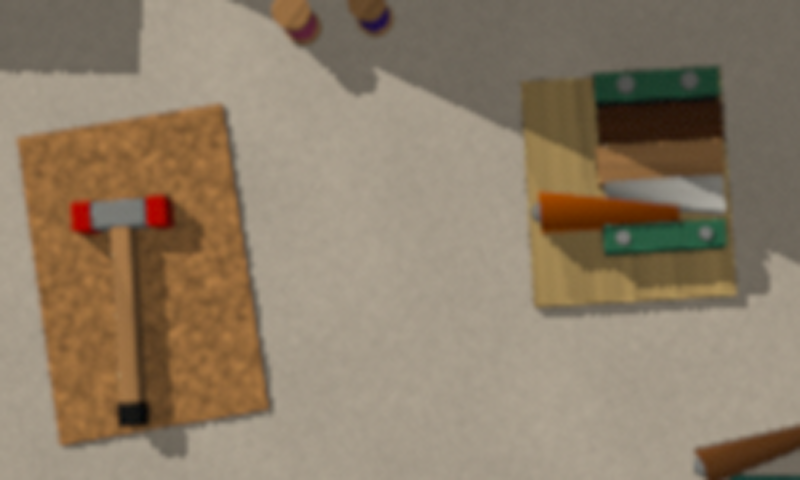

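View pics/fin_s.png

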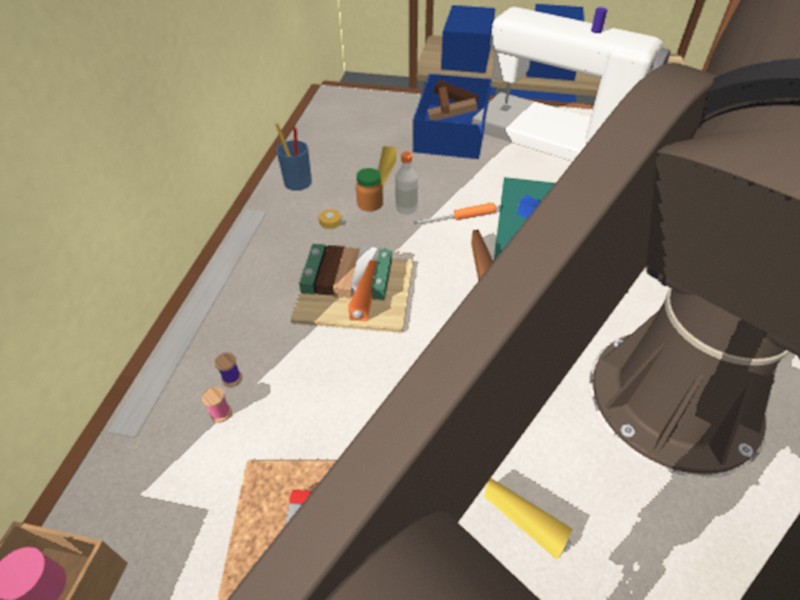

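The hammer lies flat on the mat, with its head at (122,213) and its butt at (133,413). The wedge is in, with its button at (537,211), the strips are closed, and the neighbouring things I can see have not moved. The arm is clear, so I'm handing in.

```bash
python3 -c "
from h import *
print(order.sign_off())"
```

```text
the job is handed in; nothing more can be done
None
```

The job is handed in after about 15 s of robot time; the hand-in gives no verdict.

**What I did:** I gripped the hammer by its handle and pressed its face against the steel button of the orange wedge. I used a slow, steady push rather than separate taps. The wedge slid about 43 mm with 2 to 4 N, then the push rose as the strips closed. I stopped at 25 N, and the highest reading along the push stayed well under the 40 N crush limit. I then laid the hammer back on the cork mat and moved the arm clear.

**Last checks:**
- **Wedge tight:** after backing off, I pushed again to about 18 N. The wedge held where the 25 N push had left it, to within about 0.3 mm.
- **Strips closed:** the last top view shows no gaps between jaw, strips and fence.
- **Hammer and surroundings:** the hammer lies flat on the mat and nothing else looks moved. In the last side view the arm hid part of the mat and the area near it, so I checked the hammer from above only.
- **Forces at the mat:** the hammer met the mat with 19 N at the grasp and 13 N when laid down.
- **Disagreement:** the two cameras differed by 2 to 9 mm on hammer points and up to 8 mm on the wedge's end. I settled this by feeling for contact and from the arm's own position.

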